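Set the belt sander to its fifth speed and start it

TASK

Set the bench belt sander to its fifth speed and start it. With a fingertip push the bar handle of the speed selector round clockwise, click by click, until it rests at the fifth of its seven marks (the shortest is the first), and only then press the low round start button right in and let it go. Push the handle from one side without gripping it, never press the mushroom-headed stop button, and leave the loose things on the bench as they lie.

Things in the scene. Friction and masses are not known exactly. Their poses are not given: they have to be found in the camera images.
- sander: fixed bench belt sander with a grey control box at its right end as the robot sees it. Origin: on the bench under the box's middle; x away from the operator, y to the left, z up. Box 150 (x) by 280 (y) mm, its level top 85 mm up, with the selector at its right and two buttons at its left. The green sander begins at y = +270 mm and is up to 240 mm high; bracket and conduit between them reach 65 mm.
- selector_axis (a point): on the speed selector's upright axis, level with the box top (sander frame: -15, -60 mm); turns with the handle, y axis to the pointed end. Black bar handle 14 mm wide, tail 27 mm and point 36 mm from the axis (parallel-sided to 29 mm), from 8 to 29 mm above the box top, on a round skirt of 21 mm radius, 9 mm high; a white line on top leads to the point. No other thing on the box within 100 mm.
- first_mark (a point): inner end of the first and shortest of seven dark radial marks on the box top around the selector: 42 mm from its axis, towards the sander's +y (left). The others follow clockwise as seen from above, 30 degrees apart, each longer than the one before (4 to 16 mm): the fourth lies straight along the sander's +x, the fifth 30 degrees clockwise of that.
- selector_tip (a point): the pointed end of the selector's handle, at its top: 36 mm from the axis, 29 mm above the box top
- selector (a joint): angle of the speed selector, rad: 0 at the first mark, growing clockwise seen from above, 0.5236 a click, so 2.094 at the fifth mark; end stops just past the first and seventh. Starts anywhere from first to third. Spring clicks: pushed past midway between two marks it snaps on to the next by itself and rests there; a click takes about 0.13 N m, some 5 N at 26 mm from the axis.
- start_button (a joint): travel of the start button, m: 0 out, 0.005 fully in; a spring pushes it out again; fully in takes 5 N
- start_button_top (a point): centre of the top of the start button: plain low black round button, 30 mm across, on a 46 mm steel collar 12 mm high, farther from the operator of the two buttons (at +35, +80 mm in the sander's frame); its top stands 21 mm above the box top and 9 mm above its collar
- stop_button (a joint): travel of the stop button, m: 0 out, 0.005 fully in
- stop_button_top (a point): centre of the top of the stop button: black mushroom head 40 mm across on a narrower stem, its top 29 mm above the box top, nearer to the operator (at -35, +80 mm in the sander's frame). Leave alone.
- blank_a: chopstick blank lying on the bench, a square wooden stick 240 mm long tapering from 12 to 7 mm, with a dark strip along the thick end's top; origin at its underside's middle, x along it towards the thin end. Loose bystander.
- blank_b: chopstick blank lying on the bench, a square wooden stick 240 mm long tapering from 12 to 7 mm, with a dark strip along the thick end's top; origin at its underside's middle, x along it towards the thin end. Loose bystander.
- sanding_block: cork sanding block on the bench, 58 x 97 x 33 mm, origin under its middle, long side along its y. Loose bystander.
- wax_tin: round steel wax tin standing on the bench behind the control box, 71 mm across, 40 mm high, origin under its middle. Loose bystander.

How it is judged:
By the outcome, as a careful person would: the job done as asked, in the order asked, and still so for the second after the job is handed in, with the robot touching nothing.
It also fails if it takes over 51 s, if anything falls off the work surface, if the arm or the gripper's body presses on something with over 40 N, if the wrist force passes 120 N, or if a joint passes its speed limit or range.

ROBOT

A 6-joint arm with a two-finger parallel gripper is mounted at the origin on the work surface. World frame = base frame: x ahead of the robot, y to its left, z up, the work surface at z = 0. Lengths are in m, angles in rad, forces in N, time in s.
With the tool pointing down it reaches from about 0.325 to 0.775 m from the base axis. Payload 9.3 kg.
Tool frame: the origin (TCP) lies on the centre line of the jaws, within the pads' length; the fingertips stand 8 mm ahead of it and the grasp point (between the pads) lies 11 mm behind it; z points along the fingers, y is the line along which they close (so a half turn about z gives the same grasp; the last joint's range is limited). The gripper opens to 85 mm and grips with 20 to 120 N. Pads are 22 mm wide; open, the fingers measure 114 mm over their backs; the gripper's body (76 mm by 85 mm) begins 54 mm behind the grasp point. The pads swing forward as they close: fully open they stand 13 mm farther back than shut.
Start: joints at [-1.318, 0.259, 0.021, 1.334, 0, 1.418], TCP at [0.217, -0.505, 0.205] pointing down, gripper open.
Joint ranges: [-3.04, 3.04], [-0.91, 1.82], [-1.04, 1.36], [-1.92, 1.95], [-1.52, 1.45], [-3.14, 3.14]. Speed limits (rad/s): [2.22, 2.22, 2.79, 3.14, 3.14, 3.14].

INTERFACE

Orientations are given as a rotation vector (axis times angle).
In Python, from plant import arm, viewer, order, search_frame, mark_of gives the robot as it stands. The module is installed in compiled form; this text tells all that it offers.
- The arm moves only by the shell command python3 -m inch 'ROWS' [OPENING] [FORCE]. ROWS is text: rows parted by semicolons, each of 4 numbers parted by spaces: the shift along the tool's x, y, z in m, then the turn about the tool's z in degrees. A call has exactly 5 rows; each row shifts and turns the commanded pose from where the row before left it, along the tool's axes as they then stand; what a row does not reach is not made up. A row lasts 1/12 s, in which the tool goes at most 41.7 mm and 7.16 degrees, less where a joint would pass 70% of its speed; a pose out of reach is approached as far as the arm can. A call is refused whole if a number of a shift passes 0.0417 or a number of a turn 7.16, either way. A call with a gripper value outside its range is refused whole. OPENING is the opening in per cent of the stroke, from 0 (shut) to 100 (fully open), set as the call begins (- or left out, the last holds). The fingers move at their own pace and stop on an object; FORCE is the grip in N (left out, the last holds). Time passes only in rows, so rows that do not move let the fingers close, or fill a call up. It gives the time, the measured TCP pose, the force, the opening and the grip force at its end, in the units of the state.
- arm.read_state(): the state, without advancing time (a new reading comes with each control period).
- viewer.get_image(name): name is "side" or "top"; returns a dict with "pixels" (480x640x3 uint8, red, green, blue), "camera_matrix" (3x3 intrinsics, pixels), "origin" and "attitude" of the camera in the world. Camera axes: x right, y down, z forward; pixel columns grow to the right and rows downward; lengths in m; the calibration is good to about 2 mm. A picture is of the moment at which its call begins. There is no depth.
- order.close_job(): hands the job in; it is judged then, once.
Trained networks look in a picture, given as the dict that the camera call returned (one of the last four; its "shot" number tells which), for a name from the list of things; names that differ only in an ending like _2 or _b are one class to them, and where a whole thing is asked for, a point or a joint stands for the part that bears it (a point fixed in the world has none). Each returns a list of dicts, best first, with "score" (0 to 1); they miss things now and then, are a little off and sometimes report something else, mostly with a low value. They report only what shows in the picture. A call takes as long as a camera call.
- search_frame(picture, label): "uv" ([column, row] in pixels, amid what is visible of it).
- mark_of(picture, label): "uv" ([column, row] in pixels: a listed point, or the origin of a listed thing).
The state is a dict: "time_s": time; "joints": joint angles; "joint_velocities": joint speeds; "tau": joint torques, N m; "ee_pos": TCP position; "eef_rot": TCP orientation; "ft_force": force on the tool from outside, world axes, zero at the start; "wrist_torque": the same for the moment, N m; "width": finger opening in m; "grip_force": force on a finger pad.
Only numpy, scipy, OpenCV 4.12 (cv2) and the standard library are available. Lean on these libraries where they do the work, as an engineer would, in place of code of your own. Each camera call takes 0.05 s, during which the arm holds its last target. There are 200 camera calls.

## Working session

There is one attempt and no reset: what is moved stays moved. The work goes in short steps, Python scripts to look and compute and a shell command to move; the robot and the scene stay as the last step left them, time stands still between calls to the robot, and variables do not carry over. Pictures are saved under pics/ and viewed, at most 10 in all, crops included, and the job is handed in when it is done.

```bash
mkdir -p pics; cat > h.py <<'E'
import numpy as np, cv2
from scipy.spatial.transform import Rotation as R
from plant import arm, viewer, order, search_frame, mark_of
def cam(p):
    K=np.array(p["camera_matrix"]);o=np.array(p["origin"]);A=np.array(p["attitude"])
    A=A if A.shape==(3,3) else R.from_rotvec(A).as_matrix()
    return K,o,A
def ray(p,uv):
    K,o,A=cam(p);d=A@np.linalg.solve(K,[uv[0],uv[1],1.]);return o,d/np.linalg.norm(d)
def onz(p,uv,z):
    o,d=ray(p,uv);return o+d*(z-o[2])/d[2]
def tri(ps,uvs):
    M=np.zeros((3,3));b=np.zeros(3)
    for p,u in zip(ps,uvs):
        o,d=ray(p,u);P=np.eye(3)-np.outer(d,d);M+=P;b+=P@o
    return np.linalg.solve(M,b)
def proj(p,X):
    K,o,A=cam(p);c=K@(A.T@(np.array(X)-o));return c[:2]/c[2]
def save(p,n,crop=None,f=1):
    im=p["pixels"][:,:,::-1]
    if crop: im=im[crop[1]:crop[3],crop[0]:crop[2]]
    cv2.imwrite("pics/"+n,cv2.resize(im,None,fx=f,fy=f,interpolation=cv2.INTER_CUBIC))
E
python3 - <<'E'
from h import *
np.set_printoptions(precision=4,suppress=True)
s=arm.read_state();print(s["time_s"],s["ee_pos"],s["eef_rot"],s["width"],s["ft_force"])
t=viewer.get_image("top");d=viewer.get_image("side")
for p in(t,d):print(p["origin"],p["attitude"],p["camera_matrix"])
save(t,"t0.png");save(d,"s0.png")
for l in["sander","selector_axis","first_mark","selector_tip","start_button_top","stop_button_top","wax_tin","sanding_block","blank_a"]:
    a=mark_of(t,l);b=mark_of(d,l)
    print(l,[(np.round(x["uv"]),round(x["score"],2)) for x in a[:2]],[(np.round(x["uv"]),round(x["score"],2)) for x in b[:2]], tri([t,d],[a[0]["uv"],b[0]["uv"]]) if a and b else "")
E
```

```text
0.0 [ 0.217  -0.505   0.2047] [-3.0758 -0.6328  0.0001] 0.08529524355755796 [0.8178 0.2474 0.0531]
[ 0.4769 -0.1875  0.7405] [-2.0856  2.1462 -0.1509] [[437.8776   0.     315.6017]
 [  0.     437.8776 242.9798]
 [  0.       0.       1.    ]]
[ 0.3744 -0.8154  0.4696] [-2.0572  0.3063 -0.1494] [[465.7845   0.     319.6786]
 [  0.     465.7845 235.2703]
 [  0.       0.       1.    ]]
sander [(array([259., 270.]), 0.75), (array([190., 364.]), 0.18)] [(array([308., 253.]), 0.91)] [ 0.5599 -0.0676  0.0042]
selector_axis [(array([289., 282.]), 0.97)] [(array([305., 228.]), 0.84)] [ 0.5361 -0.1288  0.095 ]
first_mark [(array([259., 278.]), 0.84)] [(array([305., 219.]), 0.93), (array([281., 185.]), 0.48)] [ 0.5461 -0.083   0.0867]
selector_tip [(array([268., 263.]), 0.57)] [(array([308., 254.]), 0.3)] [ 0.563  -0.0838  0.0134]
start_button_top [(array([201., 236.]), 0.85)] [(array([321., 184.]), 0.67), (array([300., 218.]), 0.56)] [ 0.604  -0.0012  0.1162]
stop_button_top [(array([192., 280.]), 0.79)] [(array([283., 184.]), 0.58)] [0.5349 0.0092 0.1209]
wax_tin [(array([269., 192.]), 0.66)] [(array([383., 243.]), 0.94)] [ 0.7002 -0.0884  0.0117]
sanding_block [(array([190., 361.]), 0.75)] [(array([230., 233.]), 0.89), (array([308., 207.]), 0.6)] [0.419  0.042  0.0155]
blank_a [(array([374., 268.]), 0.92), (array([419., 269.]), 0.88)] [(array([356., 343.]), 0.77), (array([344., 316.]), 0.68)] [ 0.5745 -0.2709 -0.054 ]
```

View pics/t0.png

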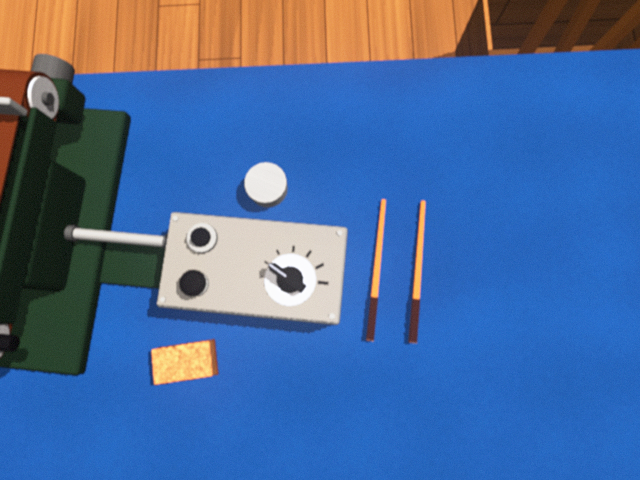

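View pics/s0.png

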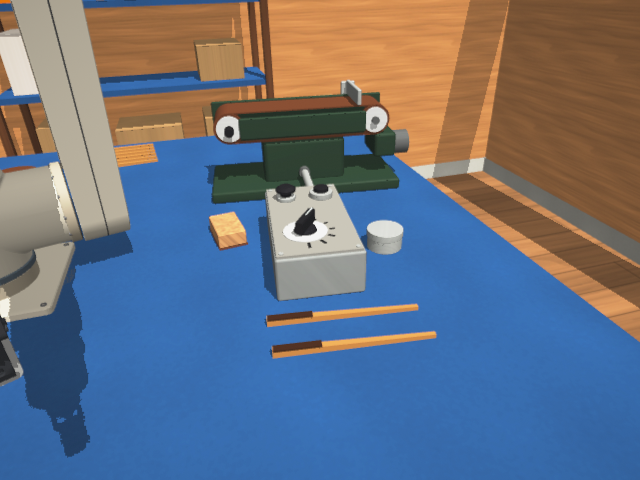

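```bash
python3 - <<'E'
import cv2
im=cv2.imread("pics/t0.png")[200:340,160:350]
cv2.imwrite("pics/t0c.png",cv2.resize(im,None,fx=4,fy=4,interpolation=cv2.INTER_CUBIC))
E
```

```text
(no output)
```

View pics/t0c.png

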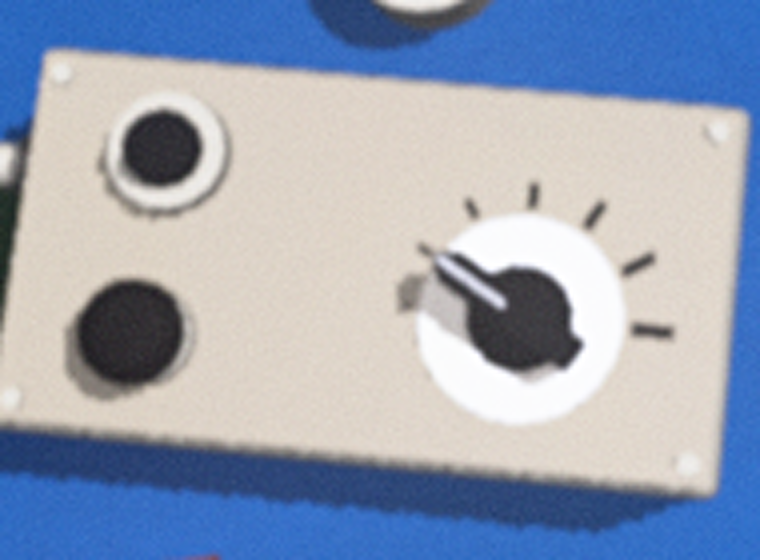

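The second picture confirms the layout: box in the middle at about (310,240), nothing else near the selector. In the top view the handle lies at the box's second mark (crop 425,250). The fourth mark is at crop (533,195) and the fifth at (595,215). The start button is at full-image (200,237) and the stop button at (192,282). Next I fit the sander pose.

```bash
python3 - <<'E'
from h import *
from scipy.optimize import least_squares
np.set_printoptions(precision=4,suppress=True)
t=viewer.get_image("top")
c=lambda u,v:np.array([u/4+160-.375,v/4+200-.375])
uv=[c(47,52),c(748,112),c(714,494),c(0,425),c(162,148),c(130,331),c(432,255),c(475,215),c(533,207),c(588,226),c(624,272),c(632,330)]
X=[[.075,.14,.085],[.075,-.14,.085],[-.075,-.14,.085],[-.075,.14,.085],[.035,.08,.106],[-.035,.08,.114]]
for k in range(1,7):
    a=np.pi/2-k*np.pi/6;X.append([-.015+.042*np.cos(a),-.06+.042*np.sin(a),.085])
X=np.array(X);uv=np.array(uv)
W=lambda q:X@R.from_rotvec([0,0,q[2]]).as_matrix().T+[q[0],q[1],0]
f=lambda q:np.concatenate([proj(t,x)-u for x,u in zip(W(q),uv)])
r=least_squares(f,[.56,-.07,-.1],loss="soft_l1");print(r.x,np.degrees(r.x[2]));print(f(r.x).reshape(-1,2))
np.save("pose.npy",r.x)
x0,y0,a=r.x
T=lambda p:R.from_rotvec([0,0,a]).apply(p)+[x0,y0,0]
ax=T([-.015,-.06,.085]);b=T([.035,.08,.106]);print("axis",ax,"start",b,"stop",T([-.035,.08,.114]))
tip=onz(t,c(440,258),.114);print("handle angle deg",90-np.degrees(np.arctan2(tip[1]-ax[1],tip[0]-ax[0])-a),np.linalg.norm((tip-ax)[:2]))
s=arm.read_state();p=np.array(s["ee_pos"]);Rt=R.from_rotvec(s["eef_rot"])
yaw=a+np.radians(150)
h=np.array([np.cos(a+np.pi/3),np.sin(a+np.pi/3),0]);n=np.array([np.cos(yaw),np.sin(yaw),0])
for g in(.033,.018):
    g0=ax+.026*h+g*n; g0[2]=.085+.014+.008;print("tgt",g,g0,"tool shift",Rt.inv().apply(g0-p))
print("yaw tgt",np.degrees(yaw),"now",np.degrees(np.arctan2(*Rt.as_matrix()[[1,0],0])))
E
python3 -m inch '0 0 0 0;0 0 0 0;0 0 0 0;0 0 0 0;0 0 0 0' 0 20
```

```text
[ 0.5604 -0.071  -0.1199] -6.86740707609624
[[-2.3684 -2.5386]
 [ 1.7377 -2.309 ]
 [ 1.9353  1.6359]
 [-5.6475  0.9772]
 [-0.8721 -0.6602]
 [-1.2317 -0.0442]
 [ 0.2693 -0.1717]
 [ 0.6771  0.7164]
 [ 0.2849  0.2816]
 [-0.0761  0.4098]
 [ 0.0764 -0.1184]
 [ 0.4986 -0.3864]]
axis [ 0.5383 -0.1288  0.085 ] start [0.6047 0.0042 0.106 ] stop [0.5352 0.0126 0.114 ]
handle angle deg 29.574562243650455 0.033581334946155776
tgt 0.033 [ 0.5275 -0.0882  0.107 ] tool shift [ 0.4499 -0.2607  0.0984]
tgt 0.018 [ 0.5395 -0.0972  0.107 ] tool shift [ 0.4573 -0.2477  0.0984]
yaw tgt 143.1325929239038 now 23.252066882411754
time_s: 1.47
ee_pos: [0.2171, -0.5053, 0.2054]
eef_rot: [-3.077, -0.633, 0.0]
ft_force: [0.3, 0.2, -0.4]
width: 0.026
grip_force: 0.0
```

```bash
python3 -m inch '0.03 -0.0174 0 0;0.03 -0.0174 0 0;0.03 -0.0174 0 0;0.03 -0.0174 0 0;0.03 -0.0174 0 0' >/dev/null
python3 -m inch '0.03 -0.0174 0 0;0.03 -0.0174 0 0;0.03 -0.0174 0 0;0.03 -0.0174 0 0;0.03 -0.0174 0 0'
python3 -m inch '0.03 -0.0174 0 0;0.03 -0.0174 0 0;0.03 -0.0174 0 0;0.03 -0.0174 0 0;0.03 -0.0174 0 0'
python3 -m inch '0 0 0 -7;0 0 0 -7;0 0 0 -7;0 0 0 -7;0 0 0 -7' >/dev/null
python3 -m inch '0 0 0 -7;0 0 0 -7;0 0 0 -7;0 0 0 -7;0 0 0 -7' >/dev/null
python3 -m inch '0 0 0 -7;0 0 0 -7;0 0 0 -7;0 0 0 -7;0 0 0 -7' >/dev/null
python3 -m inch '0 0 0 -7;0 0 0 -7;0 0 0 -1;0 0 0 0;0 0 0 0'
cat > rel.py <<'E'
from h import *
np.set_printoptions(precision=4,suppress=True)
x0,y0,a=np.load("pose.npy");B=R.from_rotvec([0,0,a])
s=arm.read_state();p=np.array(s["ee_pos"]);Rt=R.from_rotvec(s["eef_rot"])
yaw=np.degrees(np.arctan2(*Rt.as_matrix()[[1,0],0]))
ax=B.apply([-.015,-.06,.085])+[x0,y0,0]
b=B.apply([.035,.08,.106])+[x0,y0,0]
print("t",s["time_s"],"yaw rel sander",yaw-np.degrees(a),"axis->tcp in tool",Rt.inv().apply(p-ax),"tip over box",p[2]-.008-.085,"to button (tip)",Rt.inv().apply(b-p)-[0,0,.008],"ft",np.array(s["ft_force"]))
E
python3 rel.py
```

```text
time_s: 2.3
ee_pos: [0.4248, -0.2255, 0.2056]
eef_rot: [3.077, 0.633, 0.0]
ft_force: [0.7, -1.7, -0.7]
width: -0.0003
grip_force: 0.0
time_s: 2.72
ee_pos: [0.5284, -0.0863, 0.2056]
eef_rot: [3.077, 0.633, 0.001]
ft_force: [-0.1, 0.1, 0.0]
width: -0.0002
grip_force: 0.0
time_s: 4.38
ee_pos: [0.5275, -0.0879, 0.2054]
eef_rot: [-0.996, -2.98, 0.0]
ft_force: [0.4, -0.3, -0.3]
width: -0.0002
grip_force: 0.0
t 4.3833 yaw rel sander 149.9048691801274 axis->tcp in tool [ 0.0333  0.0262 -0.1204] tip over box 0.11236790343127122 to button (tip) [-0.0063  0.12    0.0914] ft [ 0.4246 -0.3105 -0.3214]
```

```bash
python3 -m inch '0 0 0.025 0;0 0 0.025 0;0 0 0.02 0;0 0 0.01 0;0 0 0 0'
python3 -m inch '0 0 0.008 0;0 0 0.005 0;0 0 0.005 0;0 0 0 0;0 0 0 0'
python3 rel.py; python3 -c "
from h import *
d=viewer.get_image('side');save(d,'s1.png',(230,130,400,280),4)"
```

```text
time_s: 4.8
ee_pos: [0.5264, -0.0875, 0.1235]
eef_rot: [-0.992, -2.977, -0.0]
ft_force: [-0.1, 0.3, 0.2]
width: -0.0001
grip_force: 0.0
time_s: 5.22
ee_pos: [0.5276, -0.0879, 0.1076]
eef_rot: [0.991, 2.981, 0.0]
ft_force: [-1.3, 0.1, -0.1]
width: -0.0
grip_force: 0.0
t 5.2167 yaw rel sander 150.10379843660954 axis->tcp in tool [ 0.0331  0.0264 -0.0226] tip over box 0.01459342020641087 to button (tip) [-0.0066  0.1199 -0.0064] ft [-1.3318  0.1295 -0.1366]
```

View pics/s1.png

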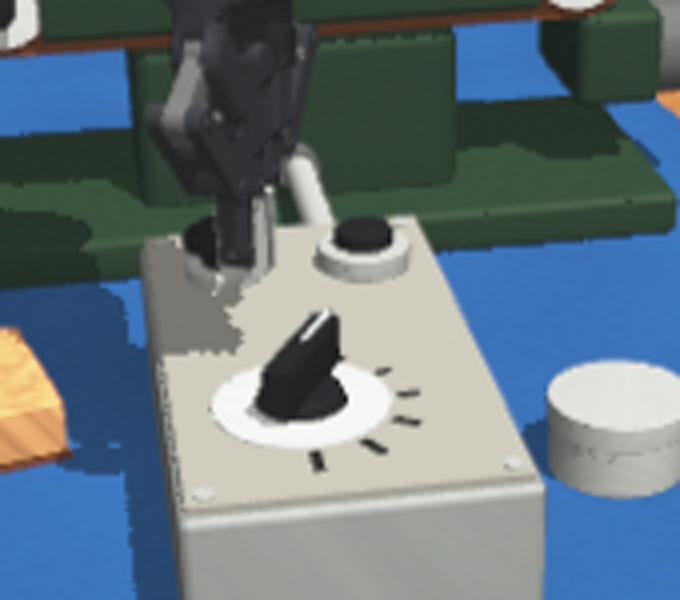

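The handle is still at crop (320,320). The fingertip at crop (225,285), full image about (286,201), looks farther from the handle than planned. I check this by projection.

```bash
python3 -c "
from h import *
d=viewer.get_image('side');t=viewer.get_image('top')
s=arm.read_state();p=np.array(s['ee_pos']);x0,y0,a=np.load('pose.npy');B=R.from_rotvec([0,0,a])
f=lambda q:B.apply(q)+[x0,y0,0]
for q in (p+[0,0,-.008],f([-.015,-.06,.114]),f([.035,.08,.106]),f([-.035,.08,.114]),f([.075,-.14,.085]),f([-.075,-.14,.085]),f([-.075,.14,.085])):print(q,proj(d,q),(proj(d,q)-[230,130])*4,proj(t,q))
save(t,'t1.png',(160,180,350,330),4)"
```

```text
[ 0.52777571 -0.08797299  0.09982044] [293.16226592 215.7382806 ] [252.64906367 342.9531224 ] [261.71409577 286.26062375]
[ 0.53833658 -0.12882198  0.114     ] [304.36795018 217.58578127] [297.47180073 350.34312509] [288.45853821 277.35144663]
[0.60471795 0.00419499 0.106     ] [320.13963351 187.54682897] [360.55853405 230.1873159 ] [199.25291399 235.96479991]
[0.53522016 0.01256504 0.114     ] [284.62333045 186.78139679] [218.49332179 227.12558717] [190.89329857 282.33082869]
[ 0.61812511 -0.21900951  0.085     ] [367.40116785 250.62573332] [549.60467141 482.50293328] [348.36269535 225.31601673]
[ 0.46920128 -0.20107369  0.085     ] [273.79742126 260.4394174 ] [175.18968505 521.75766959] [340.06030189 324.76087904]
[0.50268147 0.07691745 0.085     ] [263.48777906 190.19259519] [133.95111624 240.77038075] [153.97746224 306.85217662]
```

View pics/t1.png

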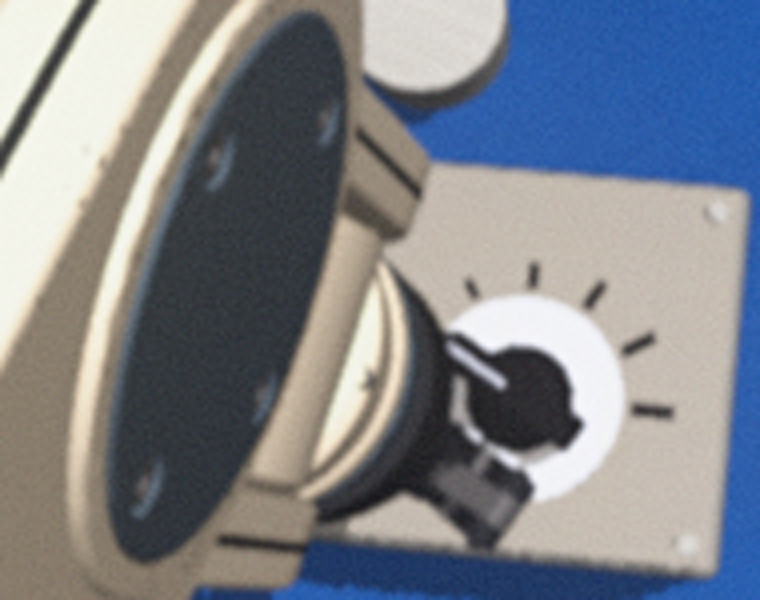

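```bash
python3 -c "
from h import *
d=viewer.get_image('side');s=arm.read_state();p=np.array(s['ee_pos'])
im=cv2.resize(d['pixels'][100:260,220:380,::-1],None,fx=3.7,fy=3.7,interpolation=cv2.INTER_CUBIC)
for k in (0,1,2,3,4,5):
    q=((proj(d,p+[0,0,-.008+.02*k])-[220,100])*3.7).astype(int);cv2.circle(im,tuple(map(int,q)),4,(0,0,255) if k==0 else (0,255,0),-1)
cv2.imwrite('pics/s2.png',im);print(s['time_s'],p)"
```

```text
5.4167 [ 0.52775262 -0.08793145  0.1077693 ]
```

View pics/s2.png

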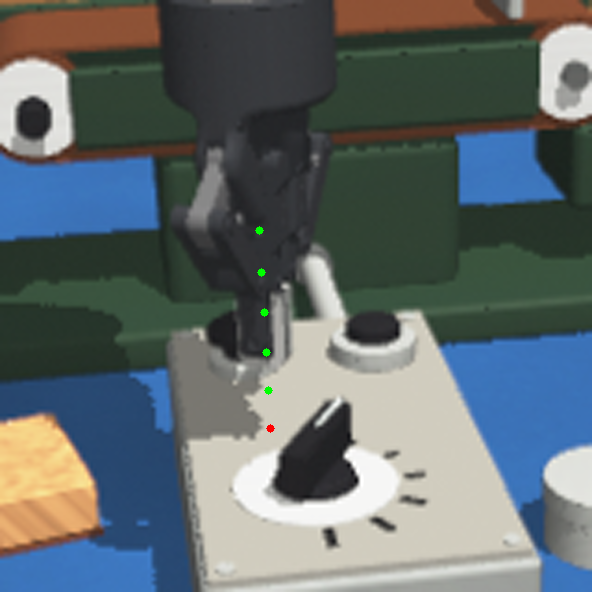

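The picture shows the fingertip ending near (265,355), but the projected tip is at (270,428). The tip therefore appears about 35 mm higher than stated. I settle it by touch, descending slowly over the bare box top.

```bash
for i in 1; do python3 -m inch '0 0 0.004 0;0 0 0.002 0;0 0 0.002 0;0 0 0 0;0 0 0 0' | egrep 'pos|ft'
python3 -m inch '0 0 0.001 0;0 0 0.001 0;0 0 0.001 0;0 0 0 0;0 0 0 0'| egrep 'pos|ft'; done
python3 -c "
from h import *
d=viewer.get_image('side');s=arm.read_state();p=np.array(s['ee_pos'])
im=cv2.resize(d['pixels'][100:260,220:380,::-1],None,fx=3.7,fy=3.7,interpolation=cv2.INTER_CUBIC)
for k in (0,1,2,3,4,5):
    q=((proj(d,p+[0,0,-.008+.02*k])-[220,100])*3.7).astype(int);cv2.circle(im,tuple(map(int,q)),2,(0,0,255) if k==0 else (0,255,0),-1)
cv2.imwrite('pics/s3.png',im);print(s['time_s'],p,s['tau'])"
```

```text
ee_pos: [0.5274, -0.0879, 0.0992]
ft_force: [-0.4, -0.1, -0.6]
ee_pos: [0.5275, -0.0879, 0.0963]
ft_force: [0.8, 0.3, 0.3]
6.3 [ 0.52752695 -0.08790831  0.09636783] [-1.26447710e-03 -5.50142527e+01  3.15878677e+01 -5.99379069e-03
 -3.73530074e-04 -8.96532725e-06]
```

View pics/s3.png

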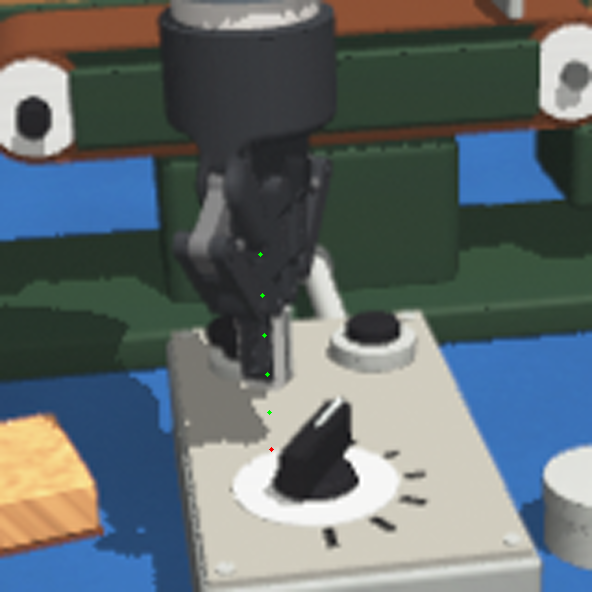

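Tip now at (265,388), still about 31 mm above the projected one. Its shadow agrees with a correct xy and a raised tip, so I continue down in small steps.

```bash

python3 -m inch '0 0 0.001 0;0 0 0.001 0;0 0 0.001 0;0 0 0 0;0 0 0 0'| egrep 'pos|ft'
python3 -m inch '0 0 0.001 0;0 0 0.001 0;0 0 0.0005 0;0 0 0 0;0 0 0 0'| egrep 'pos|ft'
python3 -m inch '0 0 0.0005 0;0 0 0 0;0 0 0.0005 0;0 0 0 0;0 0 0 0'| egrep 'pos|ft'
```

```text
ee_pos: [0.5275, -0.0879, 0.0933]
ft_force: [0.3, 0.2, -0.4]
ee_pos: [0.5275, -0.0879, 0.0909]
ft_force: [0.7, -0.2, -1.0]
ee_pos: [0.5275, -0.0879, 0.0899]
ft_force: [-0.7, -0.4, 0.6]
```

No contact at 3 mm below the nominal level, so the tip really is higher. I find the box top by touch.

```bash

python3 -m inch '0 0 0.004 0;0 0 0.004 0;0 0 0.002 0;0 0 0.002 0;0 0 0 0'| egrep 'pos|ft'
python3 -m inch '0 0 0.001 0;0 0 0.001 0;0 0 0.001 0;0 0 0.001 0;0 0 0 0'| egrep 'pos|ft'
python3 -m inch '0 0 0.001 0;0 0 0.001 0;0 0 0.001 0;0 0 0 0;0 0 0 0'| egrep 'pos|ft'
```

```text
ee_pos: [0.5273, -0.0878, 0.0773]
ft_force: [0.3, -0.2, -0.5]
ee_pos: [0.5275, -0.0879, 0.0737]
ft_force: [-0.4, -0.6, -0.3]
ee_pos: [0.5275, -0.0879, 0.0708]
ft_force: [0.1, 0.3, -0.5]
```

```bash

python3 -m inch '0 0 0.001 0;0 0 0.001 0;0 0 0.001 0;0 0 0 0;0 0 0 0'| egrep 'pos|ft'
python3 -m inch '0 0 0.001 0;0 0 0.001 0;0 0 0 0;0 0 0 0;0 0 0 0'| egrep 'pos|ft'
python3 -m inch '0 0 0.001 0;0 0 0.001 0;0 0 0 0;0 0 0 0;0 0 0 0'| egrep 'pos|ft'
python3 -m inch '0 0 0.001 0;0 0 0 0;0 0 0 0;0 0 0 0;0 0 0 0'| egrep 'pos|ft'
```

```text
ee_pos: [0.5275, -0.0879, 0.0678]
ft_force: [-0.5, 0.3, -0.4]
ee_pos: [0.5275, -0.0879, 0.0659]
ft_force: [-0.6, 0.8, 0.6]
ee_pos: [0.5275, -0.0879, 0.0639]
ft_force: [0.1, 0.0, 0.2]
ee_pos: [0.5276, -0.0879, 0.0629]
ft_force: [-0.8, 0.9, -0.1]
```

```bash

for i in 1 ; do python3 -m inch '0 0 0.001 0;0 0 0 0;0 0 0 0;0 0 0 0;0 0 0 0'| egrep 'pos|ft'
python3 -m inch '0 0 0.001 0;0 0 0 0;0 0 0 0;0 0 0 0;0 0 0 0'| egrep 'pos|ft'; done
python3 -c "
from h import *
d=viewer.get_image('side');s=arm.read_state();p=np.array(s['ee_pos'])
im=cv2.resize(d['pixels'][100:260,220:380,::-1],None,fx=3.7,fy=3.7,interpolation=cv2.INTER_CUBIC)
cv2.imwrite('pics/s4.png',im);print(s['time_s'],p,proj(d,p+[0,0,.023]))"
```

```text
ee_pos: [0.5276, -0.0879, 0.0619]
ft_force: [0.2, 0.8, -0.4]
ee_pos: [0.5276, -0.0879, 0.0609]
ft_force: [-1.4, -0.2, 0.0]
11.35 [ 0.52753289 -0.08788574  0.06088304] [293.46290788 223.68351845]
```

View pics/s4.png

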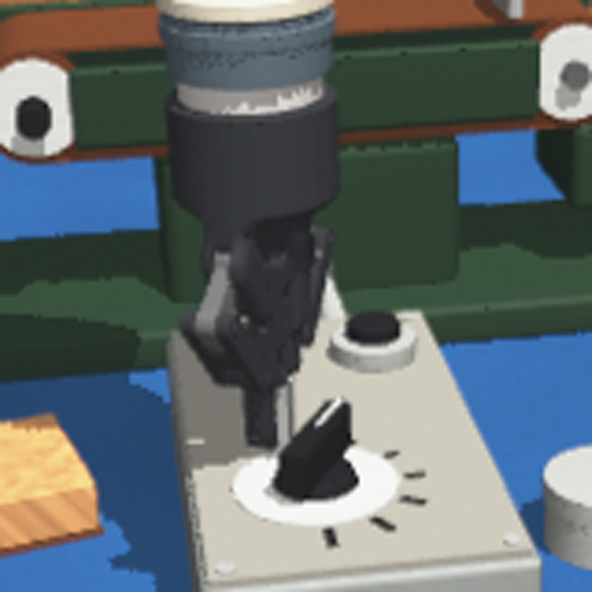

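Fingertip bottom now at about (262,447), a few mm above the box top and left of the handle at (320,440). I raise 9 mm and approach the handle along tool -x.

```bash

python3 -m inch '0 0 -0.005 0;0 0 -0.004 0;-0.003 0 0 0;-0.003 0 0 0;0 0 0 0'| egrep 'pos|ft'
python3 -m inch '-0.002 0 0 0;-0.002 0 0 0;-0.001 0 0 0;0 0 0 0;0 0 0 0'| egrep 'pos|ft'
python3 -m inch '-0.001 0 0 0;-0.001 0 0 0;-0.001 0 0 0;0 0 0 0;0 0 0 0'| egrep 'pos|ft'
python3 rel.py
```

```text
ee_pos: [0.533, -0.0919, 0.07]
ft_force: [-0.1, -0.8, -0.2]
ee_pos: [0.5363, -0.0945, 0.0698]
ft_force: [0.3, -0.1, -0.3]
ee_pos: [0.5388, -0.0963, 0.0699]
ft_force: [-0.4, 0.1, 0.4]
t 12.6 yaw rel sander 150.11526926901814 axis->tcp in tool [0.0191 0.0263 0.0151] tip over box -0.023106126057236616 to button (tip) [ 0.0073  0.12   -0.0441] ft [-0.4212  0.09    0.3758]
```

```bash

python3 -m inch '-0.0014 0.0009 0 3;-0.0014 0.0009 0 3;-0.0014 0.0009 0 3;-0.0014 0.0009 0 3;-0.0014 0.0009 0 3'| egrep 'pos|ft'
python3 rel.py
python3 -c "
from h import *
d=viewer.get_image('side')
save(d,'s5.png',(230,130,400,280),4)"
```

```text
ee_pos: [0.5464, -0.097, 0.0698]
ft_force: [-1.7, 2.8, 0.7]
t 13.0167 yaw rel sander 134.99270398891423 axis->tcp in tool [0.02   0.0259 0.0152] tip over box -0.023173788237742694 to button (tip) [ 0.0437  0.1084 -0.0441] ft [-1.6898  2.7695  0.7029]
```

View pics/s5.png

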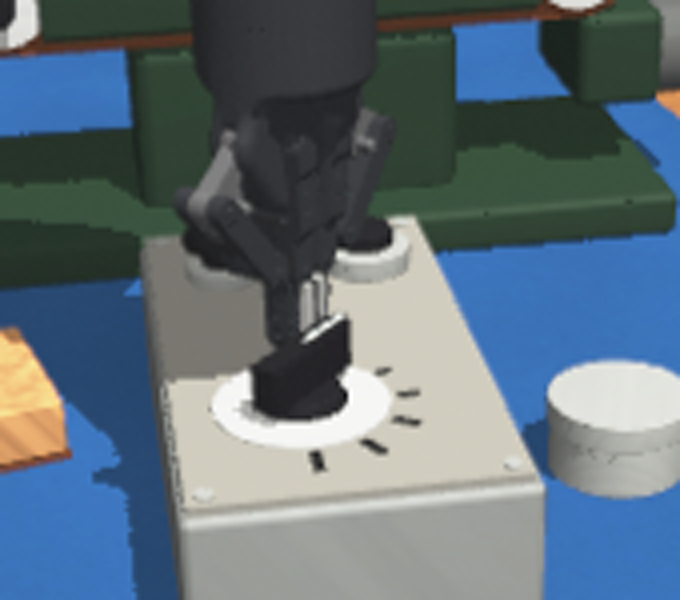

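The picture shows the fingertip behind the handle (crop 300,340) and the handle turning, with about 3 N of contact. I continue the arc.

```bash
cat > ang.py <<'E'
from h import *
x0,y0,a=np.load("pose.npy")
ax=R.from_rotvec([0,0,a]).apply([-.015,-.06,.085])+[x0,y0,0]
for n in("side","top"):
    d=viewer.get_image(n)
    for m in mark_of(d,"selector_tip")[:2]:
        q=onz(d,m["uv"],.114)-ax;print(n,round(m["score"],2),"deg",90-np.degrees(np.arctan2(q[1],q[0])-a),"r",np.hypot(*q[:2]))
E
python3 -m inch '-0.0014 0.0009 0 3;-0.0014 0.0009 0 3;-0.0014 0.0009 0 3;-0.0014 0.0009 0 3;-0.0014 0.0009 0 3'| egrep 'ft'
python3 -m inch '-0.0014 0.0009 0 3;-0.0014 0.0009 0 3;-0.0014 0.0009 0 3;-0.0014 0.0009 0 3;-0.0014 0.0009 0 3'| egrep 'ft'
python3 rel.py;python3 ang.py
```

```text
ft_force: [-2.6, 3.5, 3.2]
ft_force: [-0.5, 2.2, 0.6]
t 13.9 yaw rel sander 105.07103755827623 axis->tcp in tool [0.0194 0.0253 0.0152] tip over box -0.023165336933827226 to button (tip) [ 0.1028  0.0594 -0.0441] ft [-0.513   2.1861  0.5696]
side 0.94 deg 68.34771470754656 r 0.034542822254659884
side 0.4 deg 238.93318889010672 r 0.012636701183360166
top 0.81 deg 75.22460574233747 r 0.0339519774449925
```

```bash

python3 -m inch '-0.0014 0.0009 0 3;-0.0014 0.0009 0 3;-0.0014 0.0009 0 3;-0.0014 0.0009 0 3;-0.0014 0.0009 0 3'| egrep 'ft'
python3 -m inch '-0.0014 0.0009 0 3;-0.0014 0.0009 0 3;-0.0014 0.0009 0 3;0 0 0 0;0 0 0 0'| egrep 'ft'
python3 rel.py;python3 ang.py
```

```text
ft_force: [-1.4, 8.7, 3.2]
ft_force: [-0.3, -0.7, 0.3]
t 14.9333 yaw rel sander 81.28018451304959 axis->tcp in tool [0.0182 0.0252 0.0151] tip over box -0.023146472919472506 to button (tip) [ 0.1277  0.003  -0.0442] ft [-0.3043 -0.708   0.33  ]
side 0.8 deg 98.15549455438081 r 0.03413702521829189
top 0.82 deg 100.71870613976779 r 0.03554951682900509
```

```bash

python3 -m inch '-0.0014 0.0009 0 3;-0.0014 0.0009 0 3;0 0 0 0;0 0 0 0;0 0 0 0'| egrep 'ft'
python3 ang.py
python3 -m inch '-0.0014 0.0009 0 3;-0.0014 0.0009 0 3;0 0 0 0;0 0 0 0;0 0 0 0'| egrep 'ft'
python3 rel.py;python3 ang.py
```

```text
ft_force: [-0.2, -0.3, -0.2]
side 0.59 deg 121.80039149985629 r 0.03373303268692668
top 0.96 deg 118.03526548139834 r 0.035606499292907996
ft_force: [-0.6, 0.3, -0.2]
t 16.1667 yaw rel sander 69.2246677639756 axis->tcp in tool [0.0181 0.025  0.0151] tip over box -0.023113425078899304 to button (tip) [ 0.1305 -0.0279 -0.0441] ft [-0.5752  0.2996 -0.2363]
top 0.85 deg 111.52241442346505 r 0.0349860318763992
top 0.18 deg 171.07278048482559 r 0.18629636119621326
```

```bash

python3 -m inch '0.005 0 0 0;0.01 0 0 0;0 0 -0.02 0;0 0 -0.03 0;0 0 -0.01 0'| egrep 'ft'
python3 -m inch '0.03 -0.007 0 0;0.03 -0.007 0 0;0.03 -0.007 0 0;0.0255 -0.007 0 0;0 0 0 0'| egrep 'ft'
python3 -m inch '0 0 0 0;0 0 0 0;0 0 0 0;0 0 0 0;0 0 0 0'| egrep 'pos|ft'
python3 rel.py; python3 ang.py; python3 -c "
from h import *
d=viewer.get_image('side')
save(d,'s6.png',(230,130,400,280),4)"
```

```text
ft_force: [-0.2, -0.0, 1.3]
ft_force: [-0.4, -0.6, 0.4]
ee_pos: [0.6049, 0.0033, 0.1299]
ft_force: [0.4, -0.4, -0.5]
t 17.6167 yaw rel sander 69.04610570214967 axis->tcp in tool [ 0.1479 -0.0028 -0.0449] tip over box 0.0369018095268238 to button (tip) [ 0.0008 -0.0006  0.0159] ft [ 0.4218 -0.397  -0.4748]
side 0.7 deg 114.57854934264277 r 0.03059677653849732
top 0.83 deg 124.49712742539037 r 0.03737038024943801
```

View pics/s6.png

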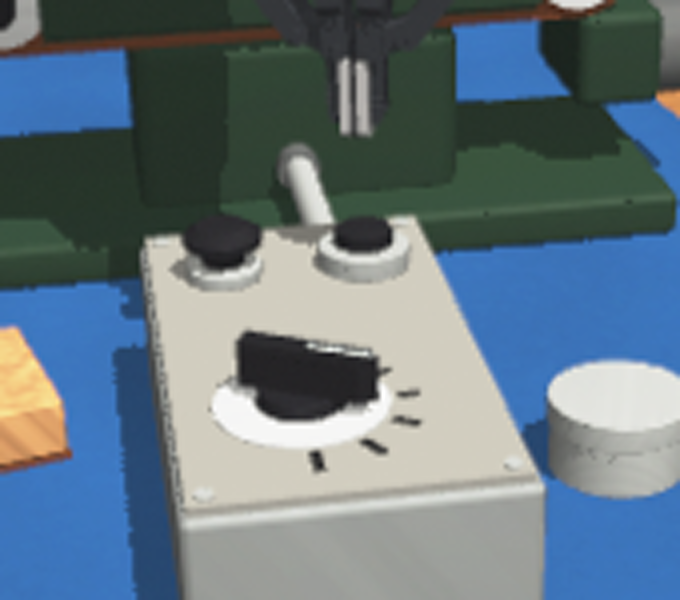

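The handle's white line runs from crop (308,345) to (372,354). It is parallel to the radius towards the fifth mark at (407,420), and the network angles average 119.5°. The fingertip hangs above the start button at (362,235), so I press next.

```bash

python3 -m inch '0 0 0.012 0;0 0 0.012 0;0 0 0.01 0;0 0 0.006 0;0 0 0 0'| egrep 'pos|ft'
python3 -m inch '0 0 0.002 0;0 0 0.002 0;0 0 0.001 0;0 0 0 0;0 0 0 0'| egrep 'pos|ft'
python3 -m inch '0 0 0.001 0;0 0 0.001 0;0 0 0.001 0;0 0 0 0;0 0 0 0'| egrep 'pos|ft'
```

```text
ee_pos: [0.6042, 0.0041, 0.0885]
ft_force: [-0.5, 0.2, 0.1]
ee_pos: [0.6051, 0.0041, 0.0852]
ft_force: [0.0, 0.6, -0.3]
ee_pos: [0.6049, 0.0041, 0.0818]
ft_force: [-0.4, 0.3, 0.1]
```

```bash

python3 -m inch '0 0 0.001 0;0 0 0.001 0;0 0 0 0;0 0 0 0;0 0 0 0'| egrep 'pos|ft'
python3 -m inch '0 0 0.001 0;0 0 0.001 0;0 0 0 0;0 0 0 0;0 0 0 0'| egrep 'pos|ft'
python3 -m inch '0 0 0.001 0;0 0 0.001 0;0 0 0 0;0 0 0 0;0 0 0 0'| egrep 'pos|ft'
```

```text
ee_pos: [0.605, 0.0041, 0.08]
ft_force: [0.4, 0.2, 1.2]
ee_pos: [0.605, 0.0041, 0.078]
ft_force: [0.2, 0.7, 2.8]
ee_pos: [0.605, 0.0041, 0.076]
ft_force: [-0.8, 0.7, 5.6]
```

```bash

python3 -m inch '0 0 0.0005 0;0 0 0.0005 0;0 0 0 0;0 0 0 0;0 0 0 0'| egrep 'pos|ft'
python3 -m inch '0 0 0.0005 0;0 0 0 0;0 0 0 0;0 0 0 0;0 0 0 0'| egrep 'pos|ft'
```

```text
ee_pos: [0.605, 0.0041, 0.0752]
ft_force: [-1.3, -0.3, 6.4]
ee_pos: [0.6051, 0.0041, 0.0751]
ft_force: [-1.8, -0.1, 10.7]
```

The motion has stalled and the force has risen to 10.7 N, so the button is at its stop. I give it a last half millimetre, then release and retreat.

```bash

python3 -m inch '0 0 0.0005 0;0 0 0 0;0 0 0 0;0 0 0 0;0 0 0 0'| egrep 'pos|ft'
python3 -m inch '0 0 -0.005 0;0 0 -0.01 0;0 0 -0.02 0;0 0 -0.03 0;0 0 -0.03 0'| egrep 'pos|ft'
python3 -m inch '0 0 0 0;0 0 0 0;0 0 0 0;0 0 0 0;0 0 0 0'
python3 ang.py; python3 ang.py
```

```text
ee_pos: [0.6051, 0.004, 0.075]
ft_force: [-3.7, 0.2, 13.8]
ee_pos: [0.604, 0.0042, 0.1693]
ft_force: [-0.1, 0.1, 0.4]
time_s: 22.45
ee_pos: [0.6043, 0.0042, 0.1676]
eef_rot: [-2.688, -1.623, 0.003]
ft_force: [-0.6, -0.1, 0.3]
width: -0.0002
grip_force: 0.0
side 0.94 deg 118.53091828121376 r 0.03372753545790349
top 0.94 deg 117.84752441087518 r 0.038143752360986875
side 0.83 deg 108.56905750580955 r 0.03230765891245787
top 0.78 deg 114.85417613209404 r 0.03576176608662146
```

```bash
python3 -c "
from plant import order
print(order.close_job())"
```

```text
the job is handed in; nothing more can be done
None
```

The selector was pushed round to the fifth mark, the start button then pressed fully in and released, and the job handed in at about 22.7 s; the stop button and loose items were left alone.

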